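Slide the cone carrier round the L-shaped slot

ROBOT

A 6-joint arm with a two-finger parallel gripper is mounted at the origin on the work surface. World frame = base frame: x ahead of the robot, y to its left, z up, the work surface at z = 0. Lengths are in m, angles in rad, forces in N, time in s.
With the tool pointing down it reaches from about 0.375 to 0.925 m from the base axis. Payload 5.7 kg.
Tool frame: the origin (TCP) lies at the very end of the fingers, on their centre line; the grasp point (between the pads) lies r.tcp_to_grasp behind it (r.tcp_to_grasp is the distance from the TCP to the grasp point, in m); y points along the fingers, z is the direction in which the jaws open and shut, and the axes are right-handed (so a half turn about y gives the same grasp; the last joint's range is limited). The gripper opens to 85 mm and grips with 20 to 120 N. Pads are 22 mm wide; open, the fingers measure 114 mm over their backs; the gripper's body (76 mm by 85 mm) begins 54 mm behind the grasp point. The pads swing forward as they close: fully open they stand 13 mm farther back than shut.
Start: joints at [1.189, 0.359, 1.51, -0, 1.272, -0.115], TCP at [0.158, 0.579, 0.209] pointing down, gripper open.
Joint ranges: [-2.97, 2.97], [-1.01, 2.36], [0.21, 2.38], [-0.96, 4.11], [0.2, 2.71], [-2.98, 2.98]. Speed limits (rad/s): [2.39, 2.39, 3.14, 3.14, 3.14, 3.14].

INTERFACE

Orientations are given as a unit quaternion [w, x, y, z].
In Python, from bench import r, vision gives the robot as it stands. The module is installed in compiled form; this text tells all that it offers.
- The arm moves only by the shell command python3 -m inch 'ROWS' [OPENING]. ROWS is JSON, a list that holds one entry, the list of rows, each a list of 6 numbers: the shift along the world's x, y, z in mm, then the turn, a rotation vector about the world's x, y, z in rad. A call has 1 to 12 rows; each row shifts and turns the commanded pose from where the row before left it; what a row does not reach is not made up. A row lasts 1/8 s, in which the tool goes at most 62.5 mm and 10.7 degrees, less where a joint would pass 70% of its speed; a pose out of reach is approached as far as the arm can. A call is refused whole if a number of a shift passes 62.5 or a number of a turn 0.188, either way. A call with a gripper value outside its range is refused whole. OPENING is the finger opening in mm, from 0 to 85.4, set as the call begins (- or left out, the last holds). The fingers move at their own pace and stop on an object; the grip force is fixed at half the most. Time passes only in rows, so rows that do not move let the fingers close. It gives the time, the measured TCP pose, the force and the opening at its end, in the units of the state.
- r.read_state(): the state, without advancing time (a new reading comes with each control period).
- vision.capture(name): name is "side" or "top" or "wrist"; returns the picture (420x560x3 uint8, blue, green, red); there is no depth.
- vision.get_calibration(name): a dict with "intrinsics" (3x3 intrinsics, pixels), "world_to_cam" (4x4, takes a point from world to camera coordinates); the wrist camera has in their place "hand_eye" (4x4, takes a point from camera to tool coordinates, whose origin is the TCP and whose axes are the tool frame's). Camera axes: x right, y down, z forward; pixel columns grow to the right and rows downward; lengths in m; the calibration is good to about 2 mm. A picture is of the moment at which its call begins: read the wrist's pose just before it. get_calibration takes no time and is no camera call.
- r.finish_job(): hands the job in, once; it reports no verdict.
The state is a dict: "t": time; "joint_pos": joint angles; "joint_velocities": joint speeds; "effort": joint torques, N m; "eef_pos": TCP position; "orientation": TCP orientation; "force": force on the tool from outside, world axes, zero at the start; "torque": the same for the moment, N m; "width": opening from 0.0 (shut) to 1.0 (fully open).
Only numpy, scipy, OpenCV 4.12 (cv2) and the standard library are available. Lean on these libraries where they do the work, as an engineer would, in place of code of your own. Each camera call takes 0.05 s, during which the arm holds its last target.

TASK

Push the round blue carrier, with the wafer cone standing in it, along the L-shaped slot of the white tray: to the corner, round it, and fully home to the end of the slot by the red stripe. Push gently on the blue carrier only, with the fingertips, so that it keeps flat on the tray: do not lift it, do not touch the cone in it, and leave everything else standing where it is.

Things in the scene. Friction and masses are not known exactly. Their poses are not given: they have to be found in the camera images.
- tray: White tray, fixed, 260 (x) by 300 (y) by 22 mm high; origin: centre of its underside, on the counter, z up; place and yaw (+-0.4 rad) vary. Open L slot in its top, 18 mm wide, 18 deep, black floor: leg 1 runs along tray +y at x = -45 mm to the corner, leg 2 from there along tray +x at y = 65 mm to the closed end; inner corner rounded, 8 mm. Red stripe at x = 106 to 120 mm, past the end.
- slot_start (a point): Tray top (22 mm above the counter): where the carrier's axis is when its pin is at the beginning of the first leg; tray (-45, -67) mm.
- slot_corner (a point): Tray top: crossing of the two legs' centre lines; tray (-45, 65) mm, 132 mm from slot_start. Pushed along tray +y till it stops against the slot wall, the carrier's axis stands 2 mm past this point and the second leg is free.
- slot_end (a point): Tray top: where the carrier's axis is when it is fully home against the closed end of the second leg; tray (47, 65) mm, 92 mm from slot_corner.
- carrier: Loose blue disc, 100 mm across, 28 high, about 0.7 kg, flat on the tray; origin: centre of its underside, on the tray top, axis upright, yaw of no account. A pin under it (14 mm across, 13 long) runs in the slot, 2 mm play each side; it slides with friction, 2 to 8 N; pressed harder than some 10 N against a slot wall it may tip. Starts in leg 1's first half. Socket 47 mm wide, floor 5 mm up.
- cone_mid (a point): Orange-brown wafer cone standing loose in the carrier's socket: 60 mm high, 42 mm wide at its foot, 58 mm at its rim, 20 g; the point is on its axis half-way up. Its rim is 65 mm above the tray top.
- jar_mid (a point): Amber sprinkle jar with green lid, loose, 48 mm wide, 55 mm high, standing on the tray inside the bend of the slot; the point is half-way up. Leave alone.
- pot_mid (a point): Yellow sauce pot with white lid, loose, 56 mm wide, 80 mm high, on the counter at the tray's -y side; the point is half-way up. Leave alone.
- cone_b_mid (a point): Spare wafer cone, loose, 58 mm wide, 60 mm high, on the counter at the tray's +y side; the point is half-way up. Leave alone.
- cone_c_mid (a point): Another spare wafer cone like it, at the same side nearer the robot; the point is half-way up. Leave alone.
- spoon_grip (a point): Black spoon, loose, 150 mm long, lying on the counter at the tray's -y side; the point is in its handle. Leave alone.
- cone: The same wafer cone as cone_mid; origin: centre of its foot.
Things that resemble listed ones, but are neither listed nor needed, are in the scene too. There is more than one size of the carrier; the job needs the larger.

How it is judged:
By the outcome, as a careful person would: the job done as asked, in the order asked, and still so for the second after the job is handed in, with the robot touching nothing.
It also fails if it takes over 54 s, if anything falls off the work surface, if the arm or the gripper's body presses on something with over 40 N, if the wrist force passes 120 N, or if a joint passes its speed limit or range.

## Working session

There is one attempt and no reset: what is moved stays moved. The work goes in short steps, Python scripts to look and compute and a shell command to move; the robot and the scene stay as the last step left them, time stands still between calls to the robot, and variables do not carry over. Pictures are saved under pics/ and viewed, and the job is handed in when it is done.

```bash
mkdir -p pics
python3 - <<'E'
from bench import r, vision
import cv2, numpy as np
np.set_printoptions(precision=4,suppress=True)
print(r.read_state(), r.tcp_to_grasp)
for n in ("top","side","wrist"):
    cv2.imwrite(f"pics/{n}0.png",vision.capture(n)); print(n,vision.get_calibration(n))
E
```

```text
{'t': 0.0, 'joint_pos': array([ 1.1889,  0.3595,  1.5115, -0.    ,  1.2725, -0.1151]), 'joint_velocities': array([ 0.0012, -0.0003, -0.0007, -0.0016,  0.0004,  0.0003]), 'effort': array([ -0.0004, -52.7597, -27.8627,  -0.0004,   0.0131,   0.    ]), 'eef_pos': array([0.1579, 0.5781, 0.2086]), 'orientation': array([-0.7002,  0.7015, -0.0942,  0.0939]), 'force': array([-0.4254, -0.6435,  0.3175]), 'torque': array([-0.0029,  0.0093,  0.0629]), 'width': 0.9945985099695098} 0.0187
top {'intrinsics': array([[444.1562,   0.    , 284.2477],
       [  0.    , 444.1562, 202.8105],
       [  0.    ,   0.    ,   1.    ]]), 'world_to_cam': array([[-0.0243, -0.9994, -0.0243,  0.0471],
       [-0.9914,  0.0272, -0.1284,  0.5542],
       [ 0.129 ,  0.021 , -0.9914,  0.9983],
       [ 0.    ,  0.    ,  0.    ,  1.    ]])}
side {'intrinsics': array([[437.4524,   0.    , 287.0769],
       [  0.    , 437.4524, 210.8621],
       [  0.    ,   0.    ,   1.    ]]), 'world_to_cam': array([[-0.8989, -0.4381,  0.0001,  0.5115],
       [-0.3358,  0.6889, -0.6423,  0.2171],
       [ 0.2814, -0.5774, -0.7664,  0.8086],
       [ 0.    ,  0.    ,  0.    ,  1.    ]])}
wrist {'intrinsics': array([[293.5865,   0.    , 277.5708],
       [  0.    , 293.5865, 210.4949],
       [  0.    ,   0.    ,   1.    ]]), 'hand_eye': array([[ 0.    ,  0.9551,  0.2963, -0.0753],
       [-0.0004, -0.2963,  0.9551, -0.1635],
       [ 1.    , -0.0002,  0.0003,  0.0002],
       [ 0.    ,  0.    ,  0.    ,  1.    ]])}
```

View pics/top0.png

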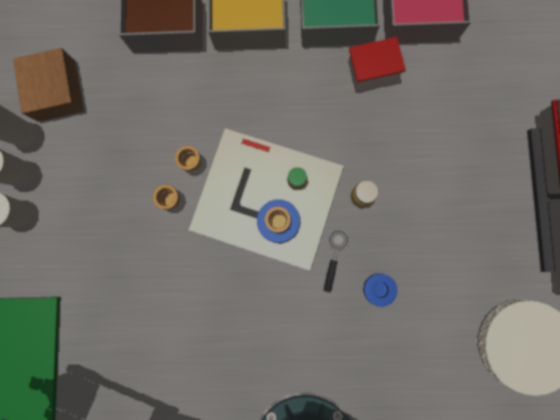

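View pics/side0.png

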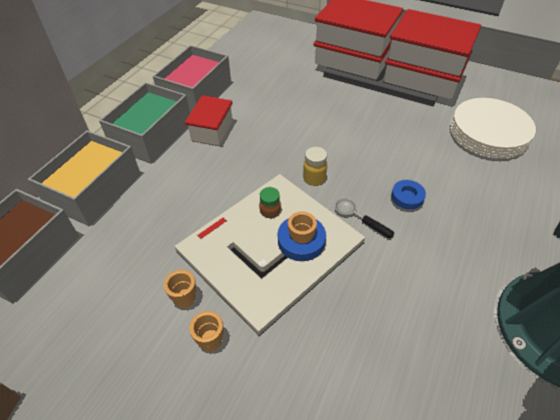

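The top view shows the blue disc with the cone on the tray at (278,221), and a lone blue disc on the counter at (380,290). The tray's slot corner is at about (235,210) and its red stripe at (256,146). Possible mix-ups are:
- **Blue discs:** (278,221) is larger, on the tray and holds the cone, so I choose it. (380,290) is smaller and bare.
- **Cones:** (278,219) is in the carrier. (188,158) and (166,198) are the spares.

Next I'll measure, with a close crop.

```bash
cat > h.py <<'E'
import cv2, numpy as np
from bench import r, vision
np.set_printoptions(precision=4,suppress=True)
def ray(name,px,z):
    c=vision.get_calibration(name);K=c["intrinsics"];T=c["world_to_cam"];R=T[:3,:3]
    d=R.T@np.linalg.inv(K)@np.array([px[0],px[1],1.]);o=-R.T@T[:3,3]
    return o+d*(z-o[2])/d[2]
def proj(name,p):
    c=vision.get_calibration(name);T=c["world_to_cam"];q=c["intrinsics"]@(T[:3,:3]@np.array(p)+T[:3,3]);return q[:2]/q[2]
def blobs(im,lo,hi,amin=40):
    m=cv2.inRange(cv2.cvtColor(im,cv2.COLOR_BGR2HSV),np.array(lo),np.array(hi))
    cs,_=cv2.findContours(m,cv2.RETR_EXTERNAL,cv2.CHAIN_APPROX_NONE)
    return [c for c in cs if cv2.contourArea(c)>amin]
BLUE=((105,150,50),(130,255,255))
def carrier(name,im):
    c=max(blobs(im,*BLUE),key=cv2.contourArea)
    # rim top ellipse vs whole; whole silhouette hull
    P=np.array([ray(name,p[0],0.05)[:2] for p in c]);
    return c,P
E
python3 - <<'E'
from h import *
im=cv2.imread("pics/top0.png");si=cv2.imread("pics/side0.png")
cv2.imwrite("pics/crop0.png",np.hstack([cv2.resize(im[120:280,150:350],None,fx=2,fy=2,interpolation=2),cv2.resize(si[160:320,180:380],None,fx=2,fy=2,interpolation=2)]))
for n,I in(("top",im),("side",si)):
    for name,lo,hi in(("blue",*BLUE),("red",(0,170,100),(8,255,255)),("green",(50,100,40),(90,255,255)),("orange",(8,100,120),(25,255,255))):
        for c in blobs(I,lo,hi,25):
            e=cv2.fitEllipse(c);b=cv2.boundingRect(c)
            print(n,name,np.round(e[0],1),np.round(e[1],1),b,"z.022",ray(n,e[0],.022),"z.05",ray(n,e[0],.05)[:2])
    g=cv2.inRange(cv2.cvtColor(I,cv2.COLOR_BGR2HSV),np.array((15,5,165)),np.array((45,60,255)))
    cs,_=cv2.findContours(g,0,2)
    for c in cs:
        if 5000<cv2.contourArea(c)<60000:
            h=cv2.convexHull(c);a=cv2.approxPolyDP(h,6,True)[:,0]
            print(n,"tray?",cv2.contourArea(c),a.tolist(),[ray(n,p,.022)[:2] for p in a])
E
```

```text
top blue [380.1 289.6] [29.  30.8] (365, 275, 31, 30) z.022 [ 0.3506 -0.1816  0.022 ] z.05 [ 0.3525 -0.1764]
top red [556.6 124.1] [ 2.7 56.5] (553, 101, 7, 56) z.022 [ 0.7282 -0.6197  0.022 ] z.05 [ 0.72   -0.6027]
top red [376.6  58.8] [39.  56.8] (350, 37, 54, 44) z.022 [ 0.9069 -0.202   0.022 ] z.05 [ 0.8938 -0.1963]
top green [ 27.9 357.3] [ 63.3 151.6] (0, 298, 59, 122) z.022 [0.2164 0.629  0.022 ] z.05 [0.222  0.6123]
top green [296.8 176.6] [15.2 15.6] (289, 169, 16, 16) z.022 [0.6191 0.0017 0.022 ] z.05 [0.6138 0.0019]
top green [337.4  11.9] [26.6 90. ] (304, 0, 71, 26) z.022 [ 1.0334 -0.1112  0.022 ] z.05 [ 1.0169 -0.1079]
top orange [277.5 219.3] [22.7 23.6] (266, 208, 24, 24) z.022 [0.5184 0.05   0.022 ] z.05 [0.5158 0.0489]
top orange [164.8 196.5] [23. 24.] (153, 185, 25, 24) z.022 [0.58   0.3171 0.022 ] z.05 [0.5757 0.3089]
top orange [186.7 157.4] [22.8 23.5] (175, 146, 24, 24) z.022 [0.6738 0.2651 0.022 ] z.05 [0.667  0.2583]
top orange [40.5 79.8] [54.2 62.3] (14, 49, 55, 62) z.022 [0.8818 0.6311 0.022 ] z.05 [0.8694 0.6144]
top orange [245.7  14. ] [31.7 89. ] (21
[... 1771 characters left out ...]
28) z.022 [0.6837 0.2412 0.022 ] z.05 [0.6693 0.2526]
side orange [301.7 223. ] [22.5 27.7] (288, 212, 28, 23) z.022 [0.5326 0.0028 0.022 ] z.05 [0.524  0.0233]
side orange [314.7 164.3] [15.1 21.1] (304, 160, 23, 13) z.022 [ 0.58  -0.175  0.022] z.05 [ 0.5696 -0.1478]
side orange [ 81.2 168.6] [34.3 81.5] (42, 141, 80, 56) z.022 [1.0762 0.0833 0.022 ] z.05 [1.0469 0.1007]
side tray? 17132.5 [[404, 219], [412, 232], [399, 267], [368, 294], [259, 330], [174, 246], [238, 178], [255, 171]] [array([ 0.3382, -0.1042]), array([ 0.313 , -0.0773]), array([0.3124, 0.0194]), array([0.3477, 0.1037]), array([0.4991, 0.2582]), array([0.7438, 0.173 ]), array([ 0.7234, -0.054 ]), array([ 0.6987, -0.0918])]
```

View pics/crop0.png

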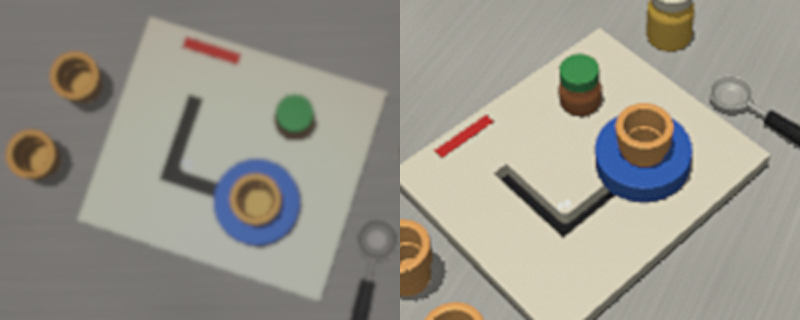

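The crop confirms the choice: the large blue disc on the tray carries the cone, and it sits in leg 1 of the slot. Now the exact carrier pose in tray coordinates and the tool axes.

```bash
cat >> h.py <<'E'
from scipy.spatial.transform import Rotation
C=np.array([.5712,.0761]);YAW=-.337
ex=np.array([np.cos(YAW),np.sin(YAW)]);ey=np.array([-ex[1],ex[0]])
def W(x,y):return C+x/1000*ex+y/1000*ey
def Tr(p):d=np.array(p[:2])-C;return np.array([d@ex,d@ey])*1000
def blue(name,im):
    cs=[c for c in blobs(im,(100,120,40),(130,255,255),25) ]
    m=np.zeros(im.shape[:2],np.uint8)
    out=[]
    for c in cs:
        p=ray(name,c.reshape(-1,2).mean(0),.036)
        t=Tr(p)
        if abs(t[0])<135 and abs(t[1])<150: out.append(c.reshape(-1,2))
    return np.vstack(out)
def est():
    res={}
    for n in("top","side"):
        im=vision.capture(n);b=blue(n,im);
        h=cv2.convexHull(b).astype(float)
        e=cv2.fitEllipse(cv2.convexHull(b))
        # silhouette centre ~ mid-height point
        res[n]=Tr(ray(n,e[0],.038)); print(n,e[0],e[1],"tray mm",res[n])
        c=[q for q in blobs(im,(8,100,120),(25,255,255),25)]
        q=min(c,key=lambda q:np.linalg.norm(q.reshape(-1,2).mean(0)-proj(n,[*W(*res[n]),.075])))
        print("  cone",Tr(ray(n,cv2.fitEllipse(q)[0],.08 if n=="top" else .07)))
        cv2.imwrite(f"pics/{n}_{r.read_state()['t']:.2f}.png",im)
    return res
def tool():
    s=r.read_state();q=s["orientation"];R=Rotation.from_quat([q[1],q[2],q[3],q[0]]).as_matrix()
    print("t",s["t"],"tcp",s["eef_pos"],"tray",Tr(s["eef_pos"]),"F",s["force"],"w",s["width"],"J",s["joint_pos"]);return R
E
python3 - <<'E'
from h import *
print(tool());est()
print("start",W(-45,-43-85),"yaw z axis along ex:",ex,"corner start",W(-125,67))
print("stripe chk",Tr([.7003,.0996]),"slot corner px",proj("top",[*W(-45,65),.022]),proj("side",[*W(-45,65),.022]),proj("top",[*W(47,65),.022]))
E
```

```text
t 0.15 tcp [0.158  0.5782 0.2087] tray [-556.013   337.2665] F [-0.5499  0.2356  0.9891] w 0.9985988885273205 J [ 1.1889  0.3594  1.5112  0.      1.2725 -0.1151]
[[ 0.9646 -0.0006  0.2636]
 [-0.2636 -0.0014  0.9646]
 [-0.0002 -1.     -0.0015]]
top (277.9213562011719, 220.77584838867188) (40.4699821472168, 41.49996566772461) tray mm [-45.2763 -45.1981]
  cone [-45.5699 -45.9237]
side (301.1733093261719, 237.2840118408203) (46.17220687866211, 48.1595344543457) tray mm [-45.8391 -44.9055]
  cone [-37.7461 -53.7257]
start [ 0.4864 -0.0298] yaw z axis along ex: [ 0.9438 -0.3307] corner start [0.4754 0.1807]
stripe chk [114.0678  64.866 ] slot corner px [233.9429 207.0684] [261.6841 273.6157] [246.2868 170.6523]
```

```bash
python3 -m inch '[[[27,-50,0,0,0,-0.137],[27,-50,0,0,0,-0.137],[27,-50,0,0,0,-0.137],[27,-50,0,0,0,-0.137],[27,-50,0,0,0,-0.137],[27,-50,0,0,0,-0.137],[27,-50,0,0,0,-0.137],[27,-50,0,0,0,-0.137],[27,-50,0,0,0,-0.137],[27,-50,0,0,0,-0.137],[27,-50,0,0,0,-0.137],[27,-50,0,0,0,-0.134]]]' 0
python3 -m inch '[[[0,0,0,0,0,0],[0,0,0,0,0,0]]]'
python3 - <<'E'
from h import *
R=tool();print(R,"yaw err",np.arctan2(R[1,2],R[0,2])-YAW);t=W(-45,-45-90);print("to go mm",(t-r.read_state()["eef_pos"][:2])*1000)
E
```

```text
t: 1.75
eef_pos: [0.4829, -0.0231, 0.2095]
orientation: [-0.408, 0.408, -0.578, 0.578]
force: [0.3, 0.3, 0.4]
width: 0.0
t: 2.0
eef_pos: [0.4814, -0.021, 0.209]
orientation: [0.409, -0.409, 0.577, -0.576]
force: [0.1, 0.5, 1.1]
width: -0.001
t 2.0 tcp [ 0.4814 -0.021   0.209 ] tray [ -52.6126 -121.2716] F [0.0876 0.4535 1.1269] w -0.0006210715465680843 J [-0.1874  0.1894  1.7559  0.0006  1.1978  0.1494]
[[-0.3306 -0.0014  0.9438]
 [-0.9438  0.0008 -0.3306]
 [-0.0003 -1.     -0.0016]] yaw err 1.1880282160148248e-05
to go mm [  2.645  -15.4733]
```

```bash
python3 -m inch '[[[3,-15,-10,0,0,0],[0,0,-40,0,0,0],[0,0,-40,0,0,0],[0,0,-40,0,0,0],[0,0,-25,0,0,0],[0,0,-15,0,0,0],[0,0,-8,0,0,0],[0,0,0,0,0,0],[0,0,0,0,0,0]]]'
python3 - <<'E'
from h import *
tool()
for n in("top","side","wrist"): cv2.imwrite(f"pics/{n}_a.png",vision.capture(n))
a=cv2.imread("pics/side_a.png")[140:320,180:440];b=cv2.imread("pics/wrist_a.png")
cv2.imwrite("pics/a.png",np.hstack([cv2.resize(a,(433,300),interpolation=2),cv2.resize(b,(367,300))]))
E
```

```text
t: 3.12
eef_pos: [0.4859, -0.0364, 0.0321]
orientation: [-0.409, 0.409, -0.576, 0.577]
force: [0.2, 0.6, 0.1]
width: -0.002
t 3.125 tcp [ 0.4859 -0.0364  0.0321] tray [ -43.2681 -134.3572] F [0.1659 0.6177 0.0916] w -0.002179475084106805 J [-0.2166  0.4459  1.9335  0.      0.7606  0.1202]
```

View pics/a.png

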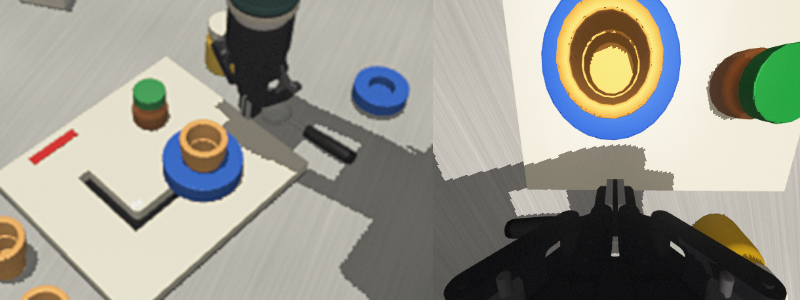

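```bash
python3 -m inch '[[[2,6,-2,0,0,0],[2,6,-1,0,0,0],[1.7,4.7,0,0,0,0],[1,2.8,0,0,0,0],[0.7,1.9,0,0,0,0],[0.7,1.9,0,0,0,0],[0.7,1.9,0,0,0,0],[0,0,0,0,0,0]]]'
python3 - <<'E'
from h import *
tool()
E
```

```text
t: 4.28
eef_pos: [0.4941, -0.011, 0.0284]
orientation: [0.409, -0.409, 0.577, -0.577]
force: [0.2, -0.3, 0.1]
width: -0.003
t 4.275 tcp [ 0.4941 -0.011   0.0284] tray [ -44.0089 -107.6959] F [ 0.192  -0.3471  0.0794] w -0.0026101471735414314 J [-0.1621  0.4598  1.9198  0.0001  0.762   0.1747]
```

```bash
python3 -m inch '[[[0.7,1.9,0,0,0,0],[0.7,1.9,0,0,0,0],[0.7,1.9,0,0,0,0],[0.7,1.9,0,0,0,0],[1,2.8,0,0,0,0],[1,2.8,0,0,0,0],[1,2.8,0,0,0,0],[1,2.8,0,0,0,0]]]'
python3 - <<'E'
from h import *
tool();est()
tool()
E
```

```text
t: 5.28
eef_pos: [0.5009, 0.008, 0.0284]
orientation: [0.409, -0.409, 0.577, -0.577]
force: [0.7, -0.1, 0.2]
width: 0.002
t 5.275 tcp [0.5009 0.008  0.0284] tray [-43.8647 -87.5493] F [ 0.7238 -0.0822  0.2117] w 0.00199355903674428 J [-0.1221  0.4664  1.905   0.0001  0.7703  0.2148]
top (273.6794738769531, 235.6189727783203) (9.946999549865723, 23.05777359008789) tray mm [-80.8971 -46.5002]
  cone [-74.089  210.7831]
side (301.17431640625, 237.2834014892578) (46.17746353149414, 48.158973693847656) tray mm [-45.8395 -44.9081]
  cone [-42.634  -48.0223]
t 5.375 tcp [0.5009 0.008  0.0284] tray [-43.8154 -87.5051] F [ 0.293  -0.1207 -0.634 ] w 0.0006150646685962252 J [-0.122   0.4664  1.9049  0.0001  0.7702  0.2146]
```

Run:
```python
from h import *
for n in("top","side","wrist"): cv2.imwrite(f"pics/{n}_b.png",vision.capture(n))
a=cv2.imread("pics/side_b.png")[160:310,220:400];b=cv2.imread("pics/wrist_b.png")
cv2.imwrite("pics/b.png",np.hstack([cv2.resize(a,(432,360),interpolation=2),cv2.resize(b[:280],(368,360))]))
```

```text
(no output)
```

View pics/b.png

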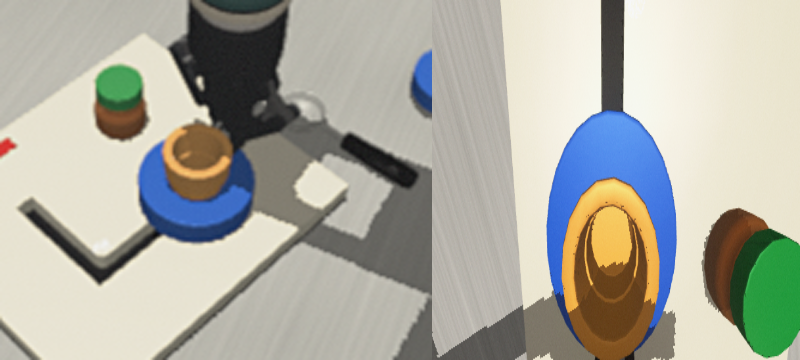

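Run:
```python
from h import *
s=r.read_state();p=s["eef_pos"];print(proj("side",p),proj("top",p))
H=np.linalg.inv(vision.get_calibration("wrist")["hand_eye"]);K=vision.get_calibration("wrist")["intrinsics"]
R=tool()
def wp(P):
    q=H[:3,:3]@(R.T@(np.array(P)-p))+H[:3,3];q=K@q;return q[:2]/q[2]
print("tip",wp(p),"disc near edge top",wp([*W(-45,-95),.05]),"bottom",wp([*W(-45,-95),.022]),"centre",wp([*W(-45,-45),.05]),"far",wp([*W(-45,5),.05]))
a=cv2.imread("pics/wrist_b.png").copy()
for P in(p,[*W(-45,-95),.05],[*W(-45,5),.05]):
    cv2.drawMarker(a,tuple(int(v) for v in wp(P)),(255,0,255),0,12)
b=cv2.imread("pics/side_b.png");cv2.drawMarker(b,tuple(int(v) for v in proj("side",p)),(255,0,255),0,6)
cv2.imwrite("pics/b2.png",np.hstack([cv2.resize(b[170:290,240:380],(420,360),interpolation=2),a[60:420,100:480]]))
```

```text
[314.5449 227.961 ] [295.6445 226.1449]
t 5.525 tcp [0.5008 0.0077 0.0284] tray [-43.8831 -87.808 ] F [-0.5945  0.2802  0.0563] w -0.0011555602055398928 J [-0.1225  0.4664  1.9051 -0.      0.7702  0.2143]
tip [276.7975 250.1111] disc near edge top [274.6212 279.0446] bottom [275.0867 256.1897] centre [274.3272 189.6162] far [273.9665  79.8535]
```

View pics/b2.png

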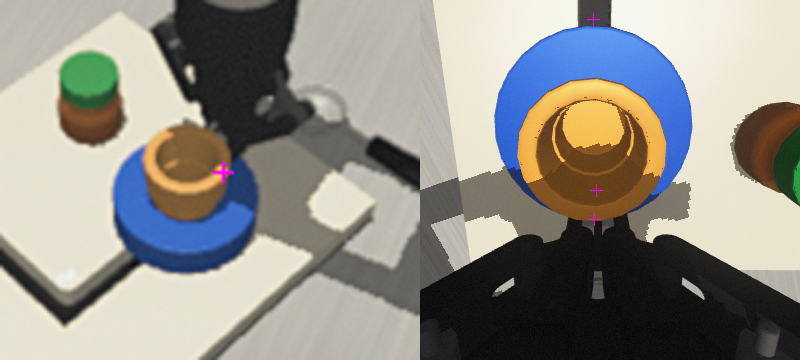

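Run:
```python
from h import *
p=r.read_state()["eef_pos"]
b=cv2.imread("pics/side_b.png");f=8
c=cv2.resize(b[195:265,265:360],None,fx=f,fy=f,interpolation=0)
for dz in(0,.02,.04,.06):
    q=proj("side",p+[0,0,dz]);cv2.drawMarker(c,(int((q[0]-265)*f),int((q[1]-195)*f)),(255,0,255),0,14,2);print(q)
for a in np.linspace(0,6.28,40):
    for z in(.022,.05):
        w=W(-45.5+50*np.cos(a),-45+50*np.sin(a));q=proj("side",[*w,z]);cv2.circle(c,(int((q[0]-265+.5)*f),int((q[1]-195+.5)*f)),2,(0,255,255),-1)
    w=W(-45.5+29*np.cos(a),-45+29*np.sin(a));q=proj("side",[*w,.087]);cv2.circle(c,(int((q[0]-265+.5)*f),int((q[1]-195+.5)*f)),2,(255,255,0),-1)
cv2.imwrite("pics/b3.png",c)
```

```text
[314.5449 227.961 ]
[315.0093 222.0606]
[315.4897 215.9575]
[315.9868 209.6411]
```

View pics/b3.png

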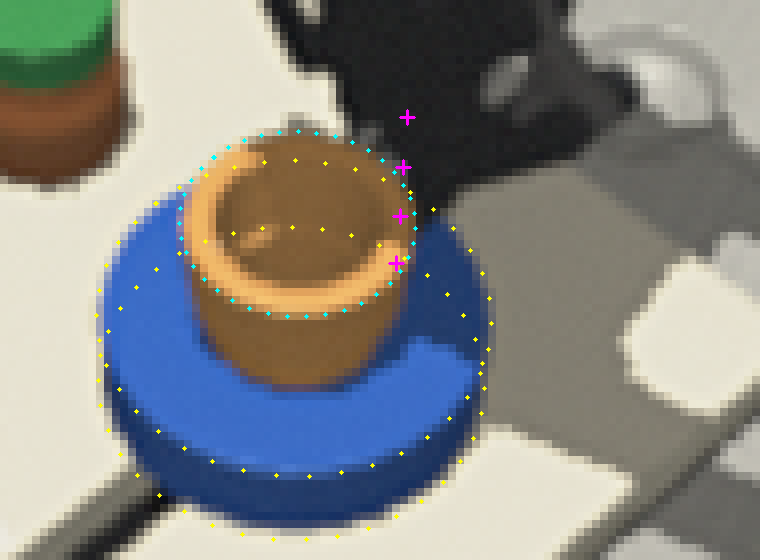

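Run:
```python
import cv2,numpy as np
a=cv2.imread("pics/wrist_a.png")[225:330,200:360];a=cv2.resize(a,None,fx=5,fy=5,interpolation=0)
a=cv2.convertScaleAbs(a,alpha=1.8,beta=20)
cv2.drawMarker(a,(int((276.8-200)*5),int((250-225)*5)),(255,0,255),0,14,2);cv2.imwrite("pics/a2.png",a)
```

```text
(no output)
```

View pics/a2.png

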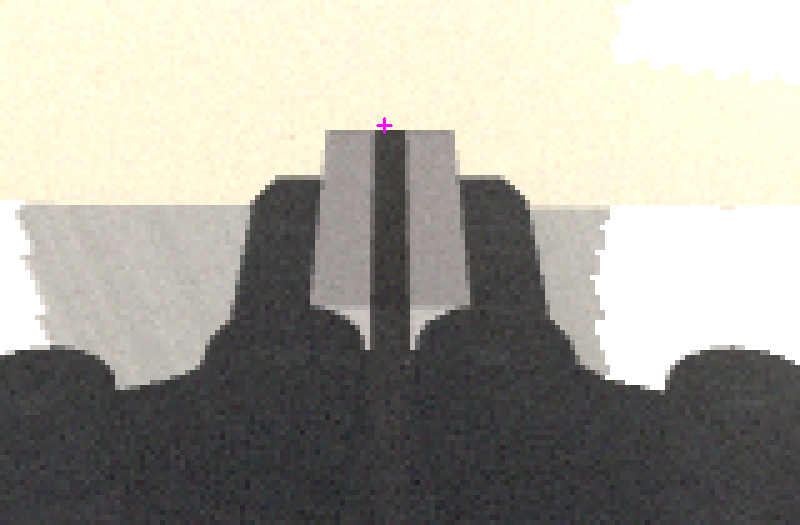

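Run:
```python
from h import *
p=np.array([.4859,-.0364,.0321])
b=cv2.imread("pics/side_a.png");f=8;o=(290,165)
c=cv2.resize(b[o[1]:o[1]+70,o[0]:o[0]+95],None,fx=f,fy=f,interpolation=0)
c=cv2.convertScaleAbs(c,alpha=1.5,beta=15)
for dz in(0,.02,.04,.06):
    q=proj("side",p+[0,0,dz]);cv2.drawMarker(c,(int((q[0]-o[0]+.5)*f),int((q[1]-o[1]+.5)*f)),(255,0,255),0,14,2)
cv2.imwrite("pics/a3.png",c)
```

```text
(no output)
```

View pics/a3.png

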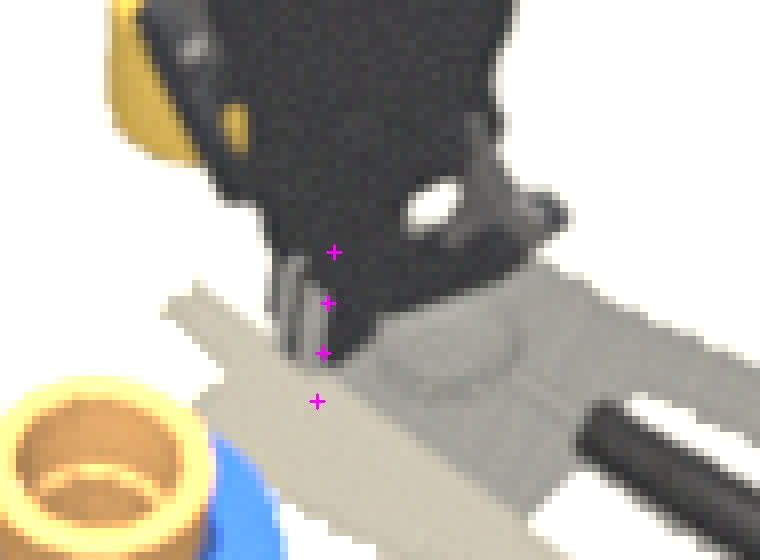

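Run:
```python
from h import *
p=np.array([.4859,-.0364,.0321])
Rt=np.array([[-0.3306,-.0014,.9438],[-.9438,.0008,-.3306],[0,-1,-.0016]])
c=vision.get_calibration("wrist");H=c["hand_eye"]
d1=Rt@H[:3,:3]@np.linalg.inv(c["intrinsics"])@[277.5,251,1];o1=p+Rt@H[:3,3]
for px in((326.5,209.5),(327.5,210),(325.5,209.5)):
    a=ray("side",px,0);b=ray("side",px,.1);d2=b-a
    s=np.linalg.lstsq(np.c_[d1,-d2],a-o1,rcond=None)[0]
    P=o1+s[0]*d1;Q=a+s[1]*d2
    print(P,Q,"tray",Tr(P)-Tr(p),"z",(P+Q)[2]/2-p[2])
```

```text
[ 0.4902 -0.0256  0.0582] [ 0.4898 -0.026   0.0585] tray [ 0.4982 11.6424] z 0.02624388946575846
[ 0.4895 -0.0275  0.0539] [ 0.4884 -0.0288  0.0547] tray [0.4866 9.6282] z 0.02218888343589296
[ 0.4906 -0.0245  0.0606] [ 0.4913 -0.0238  0.0602] tray [ 0.5046 12.7583] z 0.028272227596309187
```

The two views agree that the shut fingertips end about 24 mm higher than the reported TCP z. The tips therefore slid in just above the disc and pushed nothing: force is near 0 and the carrier hasn't moved. I'll back out straight and tilt the tool, so the tips lead low and the gripper body stays clear of the cone.

```bash
python3 -m inch '[[[-1,-3,0,0,0,0],[-2,-6,0,0,0,0],[-4,-11,0,0,0,0],[-4,-11,0,0,0,0],[-4,-11,10,0.08,-0.028,0],[0,0,10,0.08,-0.028,0],[0,0,0,0.08,-0.028,0],[0,0,0,0.08,-0.028,0],[0,0,0,0,0,0],[0,0,0,0,0,0]]]'
python3 - <<'E'
from h import *
R=tool();print(R);est()
for n in("side","wrist"): cv2.imwrite(f"pics/{n}_c.png",vision.capture(n))
a=cv2.imread("pics/side_c.png")[165:245,270:390];b=cv2.imread("pics/wrist_c.png")[200:340,200:360]
cv2.imwrite("pics/c.png",cv2.convertScaleAbs(np.hstack([cv2.resize(a,(400,350),interpolation=0) if 0 else cv2.resize(a,(420,280),interpolation=0),cv2.resize(b,(320,280),interpolation=0)]),alpha=1.5,beta=15))
E
```

```text
t: 6.78
eef_pos: [0.4855, -0.0346, 0.0483]
orientation: [0.5, -0.306, 0.638, -0.5]
force: [-0.6, -0.8, 0.5]
width: -0.006
t 6.775 tcp [ 0.4855 -0.0346  0.0483] tray [ -44.3092 -132.8352] F [-0.6317 -0.8311  0.5316] w -0.00567765904154714 J [-0.4903  0.4404  1.9746  0.4574  0.8346 -0.4807]
[[-0.3129  0.1091  0.9435]
 [-0.8902  0.3127 -0.3314]
 [-0.3312 -0.9435 -0.0007]]
top (277.9986877441406, 220.78536987304688) (40.48014831542969, 41.30396270751953) tray mm [-45.2426 -45.3754]
  cone [-45.5699 -45.9237]
side (301.17413330078125, 237.2876434326172) (46.16400909423828, 48.16477584838867) tray mm [-45.8468 -44.9001]
  cone [-40.9134 -50.2988]
```

View pics/c.png

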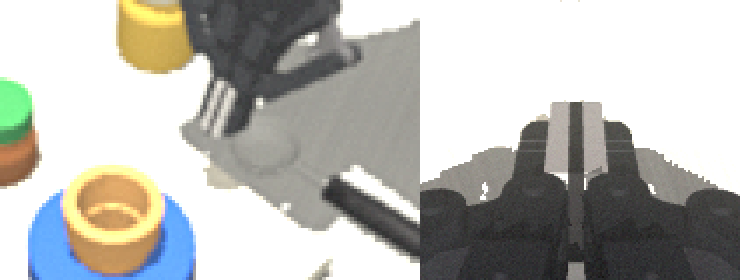

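```bash
cat >> h.py <<'E'
def tip(h=.024,f=.011):
    s=r.read_state();q=s["orientation"];R=Rotation.from_quat([q[1],q[2],q[3],q[0]]).as_matrix()
    p=s["eef_pos"]-h*R[:,1]
    F=p-f*R[:,0];B=p+f*R[:,0]
    print("tip front tray",Tr(F),"z",F[2]*1000,"rear",Tr(B),"z",B[2]*1000);return F,B
E
python3 - <<'E'
from h import *
for h in(.0,.012,.024):
    F,B=tip(h);print(h,proj("side",F),proj("side",B))
im=cv2.imread("pics/side_c.png");f=8;o=(300,165)
c=cv2.convertScaleAbs(cv2.resize(im[o[1]:o[1]+65,o[0]:o[0]+90],None,fx=f,fy=f,interpolation=0),alpha=1.5,beta=15)
for q,k in((F,(255,0,255)),(B,(0,255,0))):
    q=proj("side",q);cv2.drawMarker(c,(int((q[0]-o[0]+.5)*f),int((q[1]-o[1]+.5)*f)),k,0,14,2)
cv2.imwrite("pics/c2.png",c)
E
```

```text
tip front tray [ -44.261  -121.4466] z 52.16445885259182 rear [ -44.2298 -142.1992] z 44.86159667073441
0.0 [326.1345 212.2274] [332.3977 209.1577]
tip front tray [ -44.2559 -125.43  ] z 63.484029876535715 rear [ -44.2247 -146.1825] z 56.18116769467831
0.012 [327.7832 207.7248] [334.0662 204.705 ]
tip front tray [ -44.2507 -129.4134] z 74.80360090047962 rear [ -44.2195 -150.1659] z 67.5007387186222
0.024 [329.4569 203.1539] [335.7595 200.186 ]
```

View pics/c2.png

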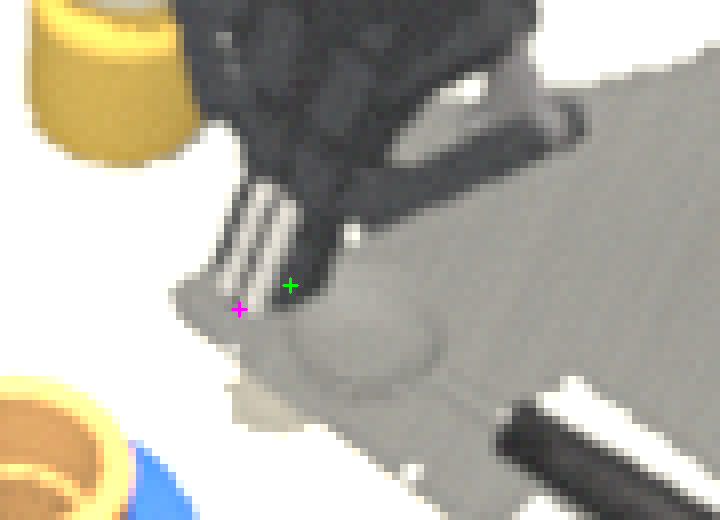

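```bash
python3 -m inch '[[[1.7,4.7,-8,0,0,0],[1.7,4.7,-10,0,0,0],[1.7,4.7,-10,0,0,0],[1.7,4.7,-6,0,0,0],[0.7,1.9,-4,0,0,0],[0.7,1.9,0,0,0,0],[0.7,1.9,0,0,0,0],[0,0,0,0,0,0]]]'
python3 - <<'E'
from h import *
tool();tip()
im=vision.capture("side");cv2.imwrite("pics/side_d.png",im)
cv2.imwrite("pics/d.png",cv2.convertScaleAbs(cv2.resize(im[165:275,260:370],None,fx=5,fy=5,interpolation=0),alpha=1.3))
E
```

```text
t: 7.98
eef_pos: [0.4949, -0.0098, 0.0106]
orientation: [0.501, -0.306, 0.637, -0.5]
force: [-0.2, 0.9, -1.2]
width: 0.001
t 7.975 tcp [ 0.4949 -0.0098  0.0106] tray [ -43.594  -106.2978] F [-0.2228  0.9156 -1.1625] w 0.000709376345373144 J [-0.4347  0.5132  1.9963  0.5163  0.7349 -0.5022]
tip front tray [ -43.6038 -103.9052] z 36.9131978773665 rear [ -43.5997 -124.653 ] z 29.596970899276727
```

View pics/d.png

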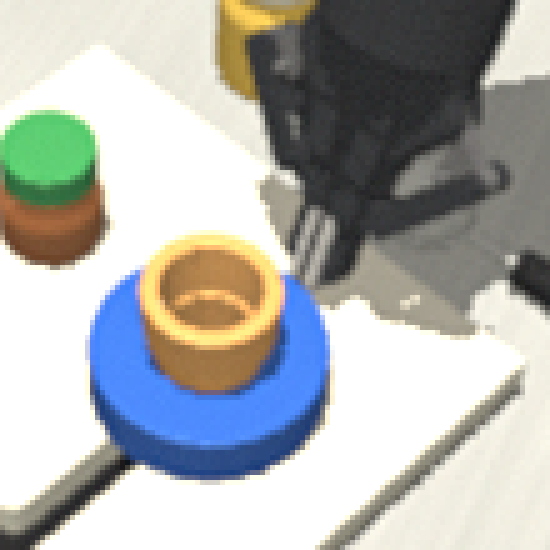

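The fingertips are now low, just behind the disc at about (310,275). I advance slowly to contact.

```bash
python3 -m inch '[[[0.7,1.9,0,0,0,0],[0.7,1.9,0,0,0,0],[0.7,1.9,0,0,0,0],[0.7,1.9,0,0,0,0],[0.7,1.9,0,0,0,0],[0.7,1.9,0,0,0,0],[0.7,1.9,0,0,0,0],[0.7,1.9,0,0,0,0]]]'
python3 - <<'E'
from h import *
tool();tip()
im=vision.capture("side");b=blue("side",im);e=cv2.fitEllipse(cv2.convexHull(b));print(e,Tr(ray("side",e[0],.038)))
print(r.read_state()["force"])
E
```

```text
t: 9.02
eef_pos: [0.5006, 0.0051, 0.0104]
orientation: [0.5, -0.306, 0.637, -0.5]
force: [-2.0, -5.1, 0.6]
width: -0.005
t 9.025 tcp [0.5006 0.0051 0.0104] tray [-43.1795 -90.3471] F [-1.985  -5.1358  0.5675] w -0.005211536162478318 J [-0.4001  0.5147  1.9933  0.523   0.7257 -0.474 ]
tip front tray [-43.1922 -87.942 ] z 36.64994512175558 rear [ -43.1901 -108.6933] z 29.343595934838387
((298.8999938964844, 239.176025390625), (46.90852355957031, 48.57057571411133), 78.2871322631836) [-45.9137 -38.1656]
[-0.6354 -3.8495  0.4314]
```

```bash
python3 -m inch '[[[0.9,2.8,0,0,0,0],[0.9,2.8,0,0,0,0],[0.9,2.8,0,0,0,0],[0.9,2.8,0,0,0,0],[0.9,2.8,0,0,0,0],[0.9,2.8,0,0,0,0],[0.9,2.8,0,0,0,0],[0.9,2.8,0,0,0,0],[0.9,2.8,0,0,0,0],[0.9,2.8,0,0,0,0],[0.9,2.8,0,0,0,0],[0.9,2.8,0,0,0,0]]]'
python3 - <<'E'
from h import *
tool();tip()
im=vision.capture("side");b=blue("side",im);e=cv2.fitEllipse(cv2.convexHull(b));print(e,Tr(ray("side",e[0],.038)))
cv2.imwrite("pics/d2.png",cv2.resize(im[165:305,220:370],None,fx=4,fy=4,interpolation=0))
E
```

```text
t: 10.58
eef_pos: [0.5112, 0.0392, 0.0104]
orientation: [0.5, -0.306, 0.638, -0.499]
force: [-1.3, -5.4, 0.4]
width: 0.002
t 10.575 tcp [0.5112 0.0392 0.0104] tray [-44.459  -54.6861] F [-1.3305 -5.4005  0.4324] w 0.002117166657930362 J [-0.3245  0.5173  1.9861  0.537   0.7076 -0.4116]
tip front tray [-44.4557 -52.2935] z 36.666449961500845 rear [-44.4561 -73.0413] z 29.350237080734388
((286.9477233886719, 249.84092712402344), (47.8380241394043, 49.91294860839844), 67.43933868408203) [-47.5379  -2.251 ]
```

View pics/d2.png

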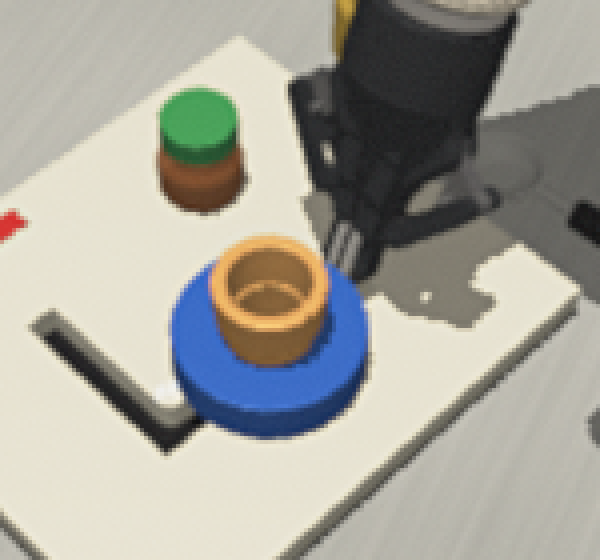

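The carrier slides flat with the cone centred, at 5.5 N. I carry on, since the corner is about 69 mm further.

```bash
python3 -m inch '[[[1,2.8,0,0,0,0],[1,2.8,0,0,0,0],[1,2.8,0,0,0,0],[1,2.8,0,0,0,0],[1,2.8,0,0,0,0],[1,2.8,0,0,0,0],[1,2.8,0,0,0,0],[1,2.8,0,0,0,0],[1,2.8,0,0,0,0],[1,2.8,0,0,0,0],[1,2.8,0,0,0,0],[1,2.8,0,0,0,0]]]'
python3 -m inch '[[[1,2.8,0,0,0,0],[1,2.8,0,0,0,0],[1,2.8,0,0,0,0],[1,2.8,0,0,0,0],[1,2.8,0,0,0,0],[1,2.8,0,0,0,0]]]'
python3 - <<'E'
from h import *
tool();tip()
im=vision.capture("side");b=blue("side",im);e=cv2.fitEllipse(cv2.convexHull(b));print(e,Tr(ray("side",e[0],.038)))
E
```

```text
t: 12.12
eef_pos: [0.5231, 0.0728, 0.0103]
orientation: [0.5, -0.306, 0.638, -0.499]
force: [-0.3, -4.7, 0.5]
width: -0.002
t: 12.88
eef_pos: [0.5292, 0.0896, 0.0104]
orientation: [0.5, -0.306, 0.638, -0.499]
force: [-1.3, -4.4, 0.4]
width: -0.003
t 12.875 tcp [0.5292 0.0896 0.0104] tray [-44.1389  -1.1606] F [-1.2772 -4.4087  0.4332] w -0.0032548902241894104 J [-0.2124  0.5266  1.9604  0.5473  0.6869 -0.3083]
tip front tray [-44.1353   1.2321] z 36.6574392632288 rear [-44.1356 -19.5158] z 29.34130768952757
((267.393310546875, 265.357421875), (49.84238052368164, 51.52825164794922), 79.53936004638672) [-46.8275  50.6251]
```

```bash
python3 -m inch '[[[1,2.8,0,0,0,0],[1,2.8,0,0,0,0],[1,2.8,0,0,0,0],[0.7,1.9,0,0,0,0],[0.4,0.9,0,0,0,0]]]'
python3 -m inch '[[[0.3,0.9,0,0,0,0],[0.3,0.9,0,0,0,0]]]'
python3 - <<'E'
from h import *
tool();tip()
im=vision.capture("side");b=blue("side",im);e=cv2.fitEllipse(cv2.convexHull(b));print(e,Tr(ray("side",e[0],.038)))
E
```

```text
t: 13.55
eef_pos: [0.5331, 0.1007, 0.0103]
orientation: [0.5, -0.306, 0.638, -0.499]
force: [-0.6, -5.4, 0.4]
width: -0.0
t: 13.8
eef_pos: [0.5337, 0.1024, 0.0104]
orientation: [0.5, -0.306, 0.638, -0.499]
force: [-0.7, -6.0, 2.1]
width: 0.001
t 13.8 tcp [0.5337 0.1024 0.0104] tray [-44.0706  12.4471] F [-0.7256 -6.0203  2.0583] w 0.0012406725126752306 J [-0.1845  0.5298  1.9518  0.5479  0.6828 -0.2807]
tip front tray [-44.0632  14.8411] z 36.64544175746844 rear [-44.0646  -5.9071] z 29.330341382338222
((262.1492004394531, 269.4632263183594), (50.7773551940918, 51.7853889465332), 76.27153015136719) [-46.5509  64.2397]
```

```bash
python3 -m inch '[[[0.3,0.9,0,0,0,0]]]'; python3 -m inch '[[[0.3,0.9,0,0,0,0]]]';python3 - <<'E'
from h import *
tool();tip()
im=vision.capture("side");b=blue("side",im);e=cv2.fitEllipse(cv2.convexHull(b));print(e,Tr(ray("side",e[0],.038)))
E
```

```text
t: 13.98
eef_pos: [0.534, 0.1033, 0.0104]
orientation: [0.5, -0.306, 0.638, -0.499]
force: [-1.3, -4.9, 0.5]
width: 0.002
t: 14.1
eef_pos: [0.5343, 0.1042, 0.0104]
orientation: [0.5, -0.306, 0.638, -0.499]
force: [-0.9, -5.1, 0.6]
width: 0.003
t 14.1 tcp [0.5343 0.1042 0.0104] tray [-44.0678  14.3223] F [-0.8687 -5.1499  0.5627] w 0.002983612364252854 J [-0.1807  0.5302  1.9506  0.5481  0.6821 -0.2769]
tip front tray [-44.0619  16.7162] z 36.64406234048666 rear [-44.0631  -4.032 ] z 29.32892194487676
((261.32989501953125, 270.1369323730469), (50.62166213989258, 51.53971481323242), 85.77507781982422) [-46.5618  66.3987]
```

```bash
python3 -m inch '[[[0.2,0.6,0,0,0,0]]]'; python3 -m inch '[[[0.2,0.5,0,0,0,0]]]'
```

```text
t: 14.28
eef_pos: [0.5345, 0.1048, 0.0104]
orientation: [0.5, -0.306, 0.638, -0.499]
force: [-1.0, -4.7, 1.2]
width: 0.007
t: 14.4
eef_pos: [0.5346, 0.105, 0.0103]
orientation: [0.5, -0.306, 0.637, -0.5]
force: [-2.6, -9.1, 3.0]
width: 0.004
```

```bash
python3 -m inch '[[[0.1,0.4,0,0,0,0]]]'
```

```text
t: 14.52
eef_pos: [0.5347, 0.1051, 0.0103]
orientation: [0.5, -0.306, 0.637, -0.5]
force: [-3.3, -10.8, 3.0]
width: 0.003
```

The force has risen to 11 N, so the carrier is at the corner wall. I back off and check.

```bash
python3 -m inch '[[[-0.7,-2,0,0,0,0],[-2,-5,0,0,0,0],[-5,-14,0,0,0,0],[-8,-23,10,-0.08,0.028,0],[-8,-23,40,-0.08,0.028,0],[0,0,60,-0.08,0.028,0],[0,0,20,-0.08,0.028,0],[0,0,0,0,0,0]]]'
python3 - <<'E'
from h import *
R=tool();est()
im=vision.capture("top");cv2.imwrite("pics/e.png",cv2.resize(im[110:290,150:370],None,fx=3,fy=3,interpolation=2))
E
```

```text
t: 15.52
eef_pos: [0.5129, 0.0393, 0.1422]
orientation: [-0.411, 0.409, -0.575, 0.577]
force: [-0.4, -0.2, -0.3]
width: 0.001
t 15.525 tcp [0.5129 0.0393 0.1422] tray [-42.8948 -54.0002] F [-0.397  -0.2143 -0.341 ] w 0.0007712823952045305 J [-0.0581  0.31    1.7773  0.0005  1.0501  0.2762]
top (239.85787963867188, 221.3922119140625) (8.029476165771484, 14.896500587463379) tray mm [-73.6263  38.4412]
  cone [-74.1788 210.7055]
side (261.0318908691406, 270.3824768066406) (50.958072662353516, 51.3765983581543) tray mm [-46.5666  67.1836]
  cone [-39.2505  61.6828]
```

View pics/e.png

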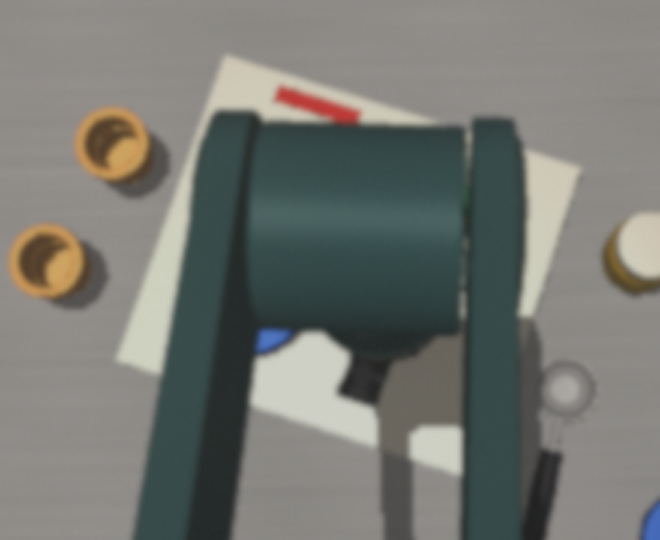

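```bash
python3 -m inch '[[[-5.2,14.6,0,0,0,0.157],[-5.2,14.6,0,0,0,0.157],[-5.2,14.6,0,0,0,0.157],[-5.2,14.6,0,0,0,0.157],[-5.2,14.6,0,0,0,0.157],[-5.2,14.6,0,0,0,0.157],[-5.2,14.6,0,0,0,0.157],[-5.2,14.6,0,0,0,0.157],[-5.2,14.6,0,0,0,0.157],[-5.2,14.6,0,0,0,0.157],[0,0,0,0,0,0]]]'
python3 -m inch '[[[0,0,-30,-0.0265,-0.0755,0],[0,0,-30,-0.0265,-0.0755,0],[0,0,-20,-0.0265,-0.0755,0],[0,0,0,-0.0265,-0.0755,0],[0,0,0,0,0,0],[0,0,0,0,0,0]]]'
python3 - <<'E'
from h import *
R=tool();print(R);tip();est()
for n in("side","wrist"): cv2.imwrite(f"pics/{n}_f.png",vision.capture(n))
a=cv2.imread("pics/side_f.png")[190:370,180:400];b=cv2.imread("pics/wrist_f.png")
cv2.imwrite("pics/f.png",np.hstack([cv2.resize(a,(440,360),interpolation=2),cv2.resize(b,(360,360))]))
E
```

```text
t: 17.05
eef_pos: [0.4575, 0.1842, 0.1387]
orientation: [-0.697, 0.697, -0.121, 0.118]
force: [-0.1, -0.1, -0.2]
width: -0.001
t: 17.8
eef_pos: [0.4598, 0.1844, 0.0604]
orientation: [-0.669, 0.707, -0.007, 0.229]
force: [-0.2, 0.6, -0.1]
width: 0.001
t 17.8 tcp [0.4598 0.1844 0.0604] tray [-140.9266   65.4144] F [-0.2048  0.6452 -0.0777] w 0.0006773375947787875 J [ 0.4128  0.3549  2.0895 -0.4581  0.5051 -0.4367]
[[ 0.8953  0.2958  0.3331]
 [-0.3164 -0.1041  0.9429]
 [ 0.3136 -0.9496  0.0004]]
tip front tray [-158.8975   65.4519] z 79.69838462698604 rear [-138.0072   65.3955] z 86.59693513653251
top (231.76759338378906, 206.4639434814453) (41.04501724243164, 41.10734939575195) tray mm [-46.3523  67.5939]
  cone [-46.8168  66.8539]
side (261.0318908691406, 270.3824768066406) (50.958072662353516, 51.3765983581543) tray mm [-46.5666  67.1836]
  cone [-43.9502  65.6282]
```

View pics/f.png

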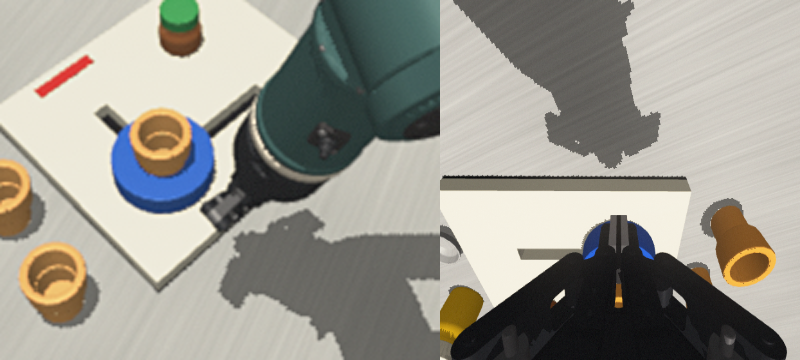

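```bash
python3 -m inch '[[[0,0.5,-15,0,0,0],[0.3,0.5,-15,0,0,0],[4.7,-1.7,-12,0,0,0],[4.7,-1.7,-5,0,0,0],[4.7,-1.7,-3,0,0,0],[4.7,-1.7,0,0,0,0],[4.7,-1.7,0,0,0,0],[2.8,-1,0,0,0,0],[0,0,0,0,0,0]]]'
python3 - <<'E'
from h import *
R=tool();tip()
im=vision.capture("side");cv2.imwrite("pics/g.png",cv2.resize(im[220:330,190:330],None,fx=5,fy=5,interpolation=2))
E
```

```text
t: 19.12
eef_pos: [0.4862, 0.1762, 0.0106]
orientation: [-0.669, 0.707, -0.006, 0.229]
force: [-0.4, 0.0, 0.6]
width: 0.001
t 19.125 tcp [0.4862 0.1762 0.0106] tray [-113.359    66.3986] F [-0.4344  0.0143  0.6485] w 0.0010352435860428839 J [ 0.3708  0.4759  2.0886 -0.5733  0.3872 -0.3488]
tip front tray [-131.3603   66.4097] z 29.932313806115946 rear [-110.4807   66.3845] z 36.863669680458585
```

View pics/g.png

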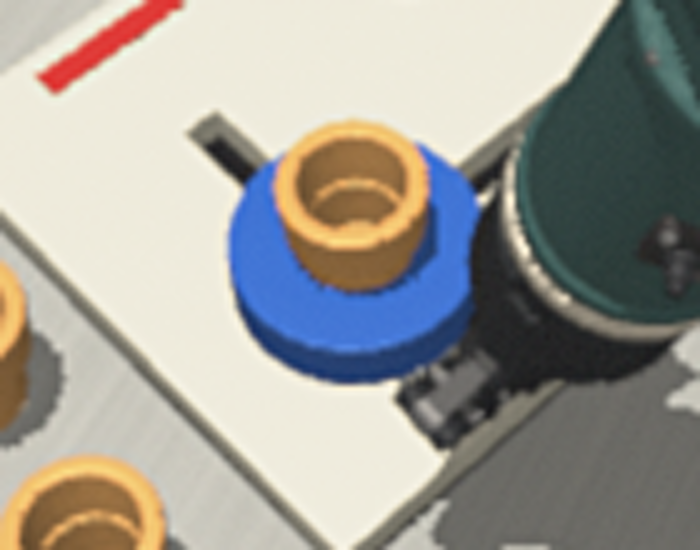

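```bash
python3 -m inch '[[[2.8,-1,0,0,0,0],[2.8,-1,0,0,0,0],[1.9,-0.7,0,0,0,0],[1.9,-0.7,0,0,0,0],[1.9,-0.7,0,0,0,0],[1.9,-0.7,0,0,0,0],[1.9,-0.7,0,0,0,0]]]'
python3 -m inch '[[[1.9,-0.7,0,0,0,0],[1.9,-0.7,0,0,0,0],[1.9,-0.7,0,0,0,0]]]'
python3 - <<'E'
from h import *
R=tool();tip()
im=vision.capture("side");b=blue("side",im);e=cv2.fitEllipse(cv2.convexHull(b));print(e,Tr(ray("side",e[0],.038)))
E
```

```text
t: 20.05
eef_pos: [0.5, 0.1707, 0.0101]
orientation: [-0.669, 0.707, -0.007, 0.228]
force: [-7.0, 4.9, 6.0]
width: -0.002
t: 20.42
eef_pos: [0.5039, 0.1681, 0.0099]
orientation: [-0.669, 0.708, -0.007, 0.227]
force: [-9.2, 4.3, 7.1]
width: 0.003
t 20.425 tcp [0.5039 0.1681 0.0099] tray [-93.9742  64.5522] F [-9.2119  4.3106  7.0813] w 0.0034489906640005337 J [ 0.3386  0.4863  2.0604 -0.5351  0.3966 -0.4188]
tip front tray [-111.9099   64.6177] z 29.236493793520594 rear [-91.007  64.606] z 36.097155996477454
((256.96636962890625, 266.8192138671875), (44.57118606567383, 53.88210678100586), 15.927947998046875) [-35.0303  67.314 ]
```

Run:
```python
from h import *
im=vision.capture("side");a=vision.capture("wrist");t=vision.capture("top")
cv2.imwrite("pics/i.png",np.hstack([cv2.resize(im[220:330,190:320],(473,400),interpolation=2),cv2.resize(a[150:350,150:410],(320,400))]))
cv2.imwrite("pics/i2.png",cv2.resize(t[130:270,170:350],None,fx=4,fy=4,interpolation=2))
```

```text
(no output)
```

View pics/i.png

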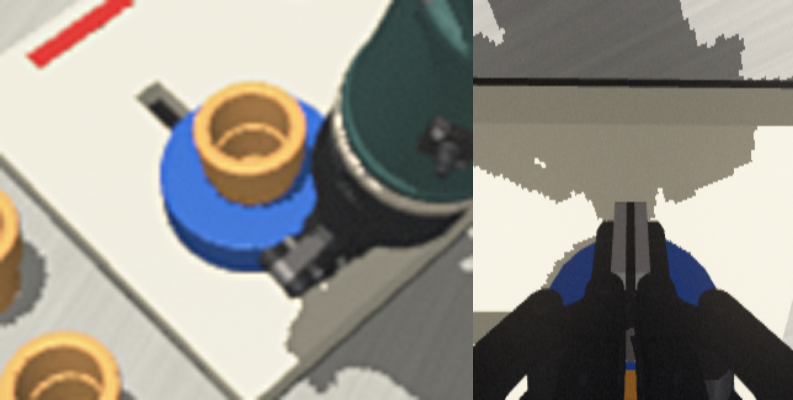

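View pics/i2.png

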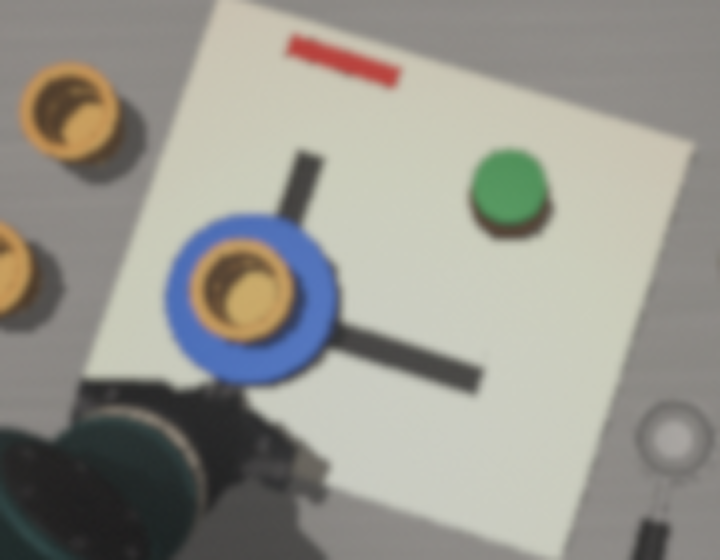

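The side and top views show the carrier flat, moved about 11 mm into leg 2, with the cone seated. There is a 7 N vertical force on the tool, though. I suspect the pads stick while the arm sags, so I release and re-touch.

```bash
python3 -m inch '[[[-2,0.7,0,0,0,0],[-2,0.7,0,0,0,0],[0,0,0,0,0,0]]]'
python3 - <<'E'
from h import *
R=tool();tip()
E
```

```text
t: 21.0
eef_pos: [0.5028, 0.1702, 0.0104]
orientation: [-0.669, 0.707, -0.006, 0.228]
force: [-0.0, 0.1, -0.2]
width: 0.002
t 21.0 tcp [0.5028 0.1702 0.0104] tray [-95.6451  66.1534] F [-0.038   0.0786 -0.1789] w 0.0018249990944239516 J [ 0.3439  0.4848  2.0635 -0.5438  0.3931 -0.4052]
tip front tray [-113.6423   66.1618] z 29.729541889378826 rear [-92.7614  66.146 ] z 36.656598319736574
```

```bash
python3 - <<'E'
from h import *
est()
E
python3 -m inch '[[[0.9,-0.3,0,0,0,0]]]'; python3 -m inch '[[[0.9,-0.3,0,0,0,0]]]'; python3 -m inch '[[[0.9,-0.3,0,0,0,0]]]'; python3 -m inch '[[[0.9,-0.3,0,0,0,0]]]'; python3 -m inch '[[[0.9,-0.3,0.2,0,0,0]]]'
```

```text
top (232.63983154296875, 204.439697265625) (41.081642150878906, 41.20305252075195) tray mm [-41.2304  67.1824]
  cone [-41.7611  66.5708]
side (257.1587829589844, 266.9755859375) (45.45539855957031, 52.71975326538086) tray mm [-35.5586  67.2889]
  cone [-39.2187  65.1356]
t: 21.22
eef_pos: [0.5037, 0.1698, 0.0104]
orientation: [-0.669, 0.707, -0.006, 0.228]
force: [0.5, -0.7, -0.7]
width: -0.001
t: 21.35
eef_pos: [0.5045, 0.1694, 0.0103]
orientation: [-0.669, 0.707, -0.006, 0.228]
force: [-2.3, 0.9, 0.7]
width: -0.0
t: 21.48
eef_pos: [0.5047, 0.1693, 0.0102]
orientation: [-0.669, 0.707, -0.007, 0.228]
force: [-6.7, 4.1, 4.3]
width: 0.0
t: 21.6
eef_pos: [0.5049, 0.1689, 0.0101]
orientation: [-0.669, 0.707, -0.007, 0.228]
force: [-7.8, 4.3, 5.8]
width: -0.001
t: 21.72
eef_pos: [0.5054, 0.1684, 0.0102]
orientation: [-0.669, 0.707, -0.007, 0.228]
force: [-6.1, 1.9, 3.5]
width: -0.0
```

```bash
python3 -m inch '[[[1.9,-0.6,0.3,0,0,0]]]'; python3 -m inch '[[[1.9,-0.6,0.2,0,0,0]]]'; python3 -m inch '[[[1.9,-0.6,0.2,0,0,0]]]'; python3 -m inch '[[[1.9,-0.6,0,0,0,0]]]'
python3 - <<'E'
from h import *
tool();tip();est()
E
```

```text
t: 21.85
eef_pos: [0.507, 0.1675, 0.0103]
orientation: [-0.669, 0.708, -0.007, 0.228]
force: [-4.2, 2.4, 0.7]
width: -0.001
t: 21.98
eef_pos: [0.5094, 0.1669, 0.0105]
orientation: [-0.669, 0.708, -0.007, 0.228]
force: [-2.2, 0.9, -2.3]
width: -0.001
t: 22.1
eef_pos: [0.5122, 0.1665, 0.0109]
orientation: [-0.669, 0.707, -0.007, 0.228]
force: [-2.0, 0.9, -1.7]
width: -0.001
t: 22.22
eef_pos: [0.5146, 0.166, 0.0111]
orientation: [-0.669, 0.707, -0.006, 0.228]
force: [-1.7, 0.5, -1.2]
width: 0.001
t 22.225 tcp [0.5146 0.166  0.0111] tray [-83.1174  66.1393] F [-1.699   0.5136 -1.2406] w 0.0005219729745452858 J [ 0.3261  0.49    2.0438 -0.5194  0.4013 -0.4473]
tip front tray [-101.1018   66.1629] z 30.386864568335568 rear [-80.2163  66.1434] z 37.300040202205274
top (234.02786254882812, 200.2217254638672) (40.862213134765625, 41.20249557495117) tray mm [-30.846   67.2811]
  cone [-30.8346  66.8661]
side (250.54843139648438, 266.45782470703125) (40.56596755981445, 47.229393005371094) tray mm [-25.6396  75.625 ]
  cone [-28.1821  65.5586]
```

```bash
python3 -m inch '[[[1.9,-0.7,0,0,0,0],[1.9,-0.7,0,0,0,0],[1.9,-0.7,0,0,0,0],[1.9,-0.7,0,0,0,0]]]'; python3 -m inch '[[[1.9,-0.7,0,0,0,0],[1.9,-0.7,0,0,0,0],[1.9,-0.7,0,0,0,0],[1.9,-0.7,0,0,0,0]]]'
python3 - <<'E'
from h import *
tool();tip()
t=vision.capture("top");b=blue("top",t);e=cv2.fitEllipse(cv2.convexHull(b));print(e,Tr(ray("top",e[0],.038)))
E
```

```text
t: 22.82
eef_pos: [0.5225, 0.1633, 0.0113]
orientation: [-0.669, 0.707, -0.006, 0.228]
force: [-2.7, 0.7, -2.2]
width: 0.004
t: 23.32
eef_pos: [0.53, 0.1605, 0.0113]
orientation: [-0.669, 0.707, -0.006, 0.228]
force: [-2.8, 0.9, -2.7]
width: 0.001
t 23.325 tcp [0.53   0.1605 0.0113] tray [-66.8092  65.9765] F [-2.7748  0.9129 -2.6727] w 0.0008362051138386161 J [ 0.3038  0.4983  2.0195 -0.4937  0.4088 -0.4954]
tip front tray [-84.8002  65.9934] z 30.573542879447164 rear [-63.917  65.977] z 37.493793657661435
((236.43212890625, 193.5797576904297), (40.7345085144043, 41.38437271118164), 167.0856475830078) [-14.2891  66.9487]
```

```bash
python3 -m inch '[[[1.9,-0.7,-0.2,0,0,0],[1.9,-0.7,-0.1,0,0,0],[1.9,-0.7,0,0,0,0],[1.9,-0.7,0,0,0,0]]]'; python3 -m inch '[[[1.9,-0.7,0,0,0,0],[1.9,-0.7,0,0,0,0],[1.9,-0.7,0,0,0,0],[1.9,-0.7,0,0,0,0]]]'
python3 - <<'E'
from h import *
tool();tip()
t=vision.capture("top");b=blue("top",t);e=cv2.fitEllipse(cv2.convexHull(b));print(e,Tr(ray("top",e[0],.038)))
im=vision.capture("side");cv2.imwrite("pics/j.png",np.hstack([cv2.resize(im[200:320,180:320],(420,360),interpolation=2),cv2.resize(t[130:270,180:320],(360,360),interpolation=2)]))
E
```

```text
t: 23.88
eef_pos: [0.5368, 0.1577, 0.0111]
orientation: [-0.669, 0.707, -0.006, 0.228]
force: [-7.1, 2.2, 3.8]
width: -0.0
t: 24.38
eef_pos: [0.5444, 0.1549, 0.0111]
orientation: [-0.669, 0.707, -0.007, 0.228]
force: [-6.0, 2.6, 4.6]
width: 0.003
t 24.375 tcp [0.5444 0.1549 0.0111] tray [-51.3549  65.4698] F [-5.977   2.6419  4.6393] w 0.0033212134149793963 J [ 0.2831  0.5071  1.9955 -0.4689  0.4171 -0.5406]
tip front tray [-69.335   65.4944] z 30.41367740208813 rear [-48.4479  65.4798] z 37.32224488414782
((238.58209228515625, 187.663818359375), (40.656986236572266, 41.01001739501953), 157.93153381347656) [ 0.5146 66.6327]
```

View pics/j.png

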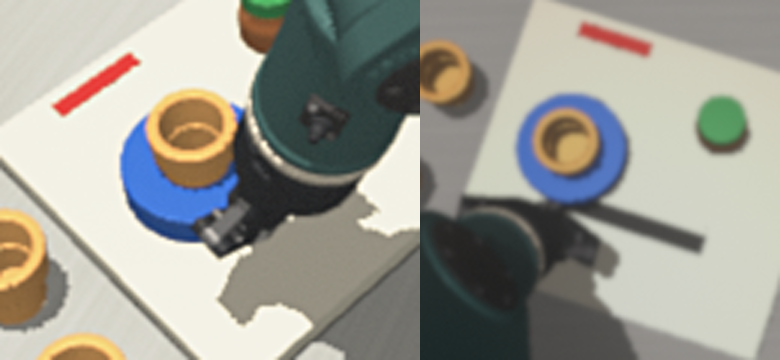

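```bash
python3 -m inch '[[[1.9,-0.7,0.2,0,0,0],[1.9,-0.7,0,0,0,0],[1.9,-0.7,0,0,0,0],[1.9,-0.7,0,0,0,0]]]'; python3 -m inch '[[[1.9,-0.7,0,0,0,0],[1.9,-0.7,0,0,0,0],[1.9,-0.7,0,0,0,0],[1.9,-0.7,0,0,0,0]]]'; python3 -m inch '[[[1.9,-0.7,0,0,0,0],[1.9,-0.7,0,0,0,0],[1.9,-0.7,0,0,0,0],[1.9,-0.7,0,0,0,0]]]'
python3 - <<'E'
from h import *
tool();tip()
t=vision.capture("top");b=blue("top",t);e=cv2.fitEllipse(cv2.convexHull(b));print(e,Tr(ray("top",e[0],.038)))
E
```

```text
t: 24.98
eef_pos: [0.5526, 0.1521, 0.0112]
orientation: [-0.669, 0.707, -0.006, 0.228]
force: [-4.0, 0.6, 1.3]
width: 0.0
t: 25.48
eef_pos: [0.5602, 0.1493, 0.0111]
orientation: [-0.669, 0.707, -0.006, 0.228]
force: [-4.7, 2.0, 2.1]
width: -0.002
t: 25.98
eef_pos: [0.5678, 0.1464, 0.0112]
orientation: [-0.669, 0.707, -0.006, 0.228]
force: [-4.7, 1.2, 1.0]
width: 0.0
t 25.975 tcp [0.5678 0.1464 0.0112] tray [-26.5127  65.2515] F [-4.6546  1.2156  0.9884] w 0.0004286435823910916 J [ 0.2529  0.5215  1.9559 -0.4325  0.4315 -0.6067]
tip front tray [-44.4995  65.2726] z 30.49944284284649 rear [-23.6148  65.2551] z 37.41522813526534
((242.07781982421875, 177.7191619873047), (40.46305847167969, 40.82062530517578), 167.43753051757812) [25.4232 66.3646]
```

```bash
python3 -m inch '[[[1.9,-0.7,0,0,0,0],[1.9,-0.7,0,0,0,0],[1.9,-0.7,0,0,0,0],[1.9,-0.7,0,0,0,0]]]'; python3 -m inch '[[[1.9,-0.7,0,0,0,0],[1.9,-0.7,0,0,0,0],[1.9,-0.7,0,0,0,0]]]';  python3 -m inch '[[[0.9,-0.3,0,0,0,0],[0.9,-0.3,0,0,0,0]]]'
python3 - <<'E'
from h import *
tool();tip()
t=vision.capture("top");b=blue("top",t);e=cv2.fitEllipse(cv2.convexHull(b));print(e,Tr(ray("top",e[0],.038)))
E
```

```text
t: 26.52
eef_pos: [0.5753, 0.1437, 0.0111]
orientation: [-0.669, 0.707, -0.006, 0.228]
force: [-5.9, 1.9, 2.5]
width: -0.001
t: 26.9
eef_pos: [0.5809, 0.1415, 0.0111]
orientation: [-0.669, 0.707, -0.006, 0.228]
force: [-5.2, 3.0, 2.6]
width: 0.001
t: 27.15
eef_pos: [0.5827, 0.1409, 0.0111]
orientation: [-0.669, 0.707, -0.007, 0.228]
force: [-4.9, 2.5, 3.2]
width: -0.0
t 27.15 tcp [0.5827 0.1409 0.0111] tray [-10.5944  64.9831] F [-4.8688  2.5306  3.2168] w -0.0004121551006107442 J [ 0.2346  0.5314  1.9295 -0.41    0.4421 -0.6474]
tip front tray [-28.5777  65.0082] z 30.449561557961733 rear [-7.6917 64.9894] z 37.36152030965249
((244.4454345703125, 171.34677124023438), (40.210662841796875, 40.670467376708984), 151.76832580566406) [41.5471 65.9052]
```

```bash
python3 -m inch '[[[0.9,-0.3,0.1,0,0,0],[0.9,-0.3,0,0,0,0]]]';python3 -m inch '[[[0.9,-0.3,0,0,0,0]]]';python3 -m inch '[[[0.9,-0.3,0,0,0,0]]]'; python3 -m inch '[[[0.5,-0.2,0,0,0,0]]]'
```

```text
t: 27.45
eef_pos: [0.5846, 0.1404, 0.0112]
orientation: [-0.669, 0.707, -0.006, 0.228]
force: [-4.3, 1.5, 0.7]
width: 0.002
t: 27.58
eef_pos: [0.5856, 0.1401, 0.0112]
orientation: [-0.669, 0.707, -0.006, 0.228]
force: [-4.4, 2.0, 1.6]
width: -0.002
t: 27.7
eef_pos: [0.5866, 0.1398, 0.0112]
orientation: [-0.669, 0.707, -0.006, 0.228]
force: [-3.2, 1.0, -0.6]
width: -0.004
t: 27.82
eef_pos: [0.5872, 0.1396, 0.0112]
orientation: [-0.669, 0.707, -0.006, 0.228]
force: [-4.1, 1.1, 0.2]
width: -0.003
```

```bash
python3 -m inch '[[[0.5,-0.2,0,0,0,0]]]'
```

```text
t: 27.95
eef_pos: [0.5877, 0.1394, 0.0112]
orientation: [-0.669, 0.707, -0.006, 0.228]
force: [-3.0, 1.8, -0.3]
width: 0.002
```

```bash
python3 -m inch '[[[0.4,-0.1,0,0,0,0]]]'
```

```text
t: 28.08
eef_pos: [0.588, 0.1393, 0.0112]
orientation: [-0.669, 0.707, -0.006, 0.228]
force: [-3.6, 1.4, -0.9]
width: 0.002
```

```bash
python3 -m inch '[[[0.4,-0.1,0,0,0,0]]]'; python3 -m inch '[[[0.3,-0.1,0,0,0,0]]]'
```

```text
t: 28.2
eef_pos: [0.5883, 0.1392, 0.0112]
orientation: [-0.669, 0.707, -0.006, 0.228]
force: [-5.0, 2.3, 0.9]
width: -0.004
t: 28.32
eef_pos: [0.5883, 0.1392, 0.0112]
orientation: [-0.669, 0.707, -0.007, 0.228]
force: [-5.8, 4.0, 1.5]
width: 0.002
```

Run:
```python
from h import *
tool();tip()
t=vision.capture("top");b=blue("top",t);e=cv2.fitEllipse(cv2.convexHull(b));print(e,Tr(ray("top",e[0],.038)))
```

```text
t 28.325 tcp [0.5883 0.1392 0.0112] tray [-4.763  65.1967] F [-5.755   4.0278  1.4942] w 0.0023507070155554806 J [ 0.2285  0.5351  1.9193 -0.4014  0.4465 -0.662 ]
tip front tray [-22.7446  65.2171] z 30.50724343049198 rear [-1.8579 65.1991] z 37.417308621424965
((245.25546264648438, 169.0568389892578), (40.29017639160156, 40.570499420166016), 137.9470672607422) [47.3259 65.8315]
```

```bash
python3 -m inch '[[[0.3,-0.1,0,0,0,0]]]'
```

```text
t: 28.5
eef_pos: [0.5883, 0.1392, 0.0112]
orientation: [-0.669, 0.707, -0.007, 0.228]
force: [-6.5, 3.8, 2.7]
width: 0.0
```

```bash
python3 -m inch '[[[0.3,-0.1,0,0,0,0]]]'
```

```text
t: 28.62
eef_pos: [0.5884, 0.1391, 0.0111]
orientation: [-0.669, 0.707, -0.007, 0.228]
force: [-7.1, 4.8, 3.9]
width: 0.0
```

The carrier has stopped at the closed end: the pose stays fixed while the force climbs to about 9 N, and vision reads x = 47.3 mm. I retreat straight back.

```bash
python3 -m inch '[[[-0.9,0.3,0,0,0,0],[-0.9,0.3,0,0,0,0],[-2.8,1,0,0,0,0],[-9,3.3,0,0,0,0],[-19,6.6,0,0,0,0],[-28,10,20,0,0,0],[-28,10,50,0,0,0],[0,0,50,0,0,0],[0,0,0,0,0,0],[0,0,0,0,0,0]]]'
python3 - <<'E'
from h import *
tool();est()
im=vision.capture("side");t=vision.capture("top")
cv2.imwrite("pics/z.png",np.hstack([cv2.resize(im[150:350,150:400],(440,352),interpolation=2),cv2.resize(t[110:310,140:345],(360,352),interpolation=2)]))
E
```

```text
t: 29.88
eef_pos: [0.5004, 0.1704, 0.1313]
orientation: [-0.669, 0.707, -0.006, 0.229]
force: [-0.4, -0.3, -0.2]
width: 0.004
t 29.875 tcp [0.5004 0.1704 0.1313] tray [-97.9915  65.638 ] F [-0.3935 -0.3414 -0.1983] w 0.003826787589900905 J [ 0.3465  0.2565  1.9647 -0.3167  0.6933 -0.665 ]
top (245.2484588623047, 168.9580535888672) (40.14088821411133, 40.39381790161133) tray mm [47.5454 65.9226]
  cone [47.311  65.0565]
side (230.41407775878906, 242.0897979736328) (46.562435150146484, 49.05956268310547) tray mm [46.7534 65.8664]
  cone [50.049  64.0841]
```

View pics/z.png

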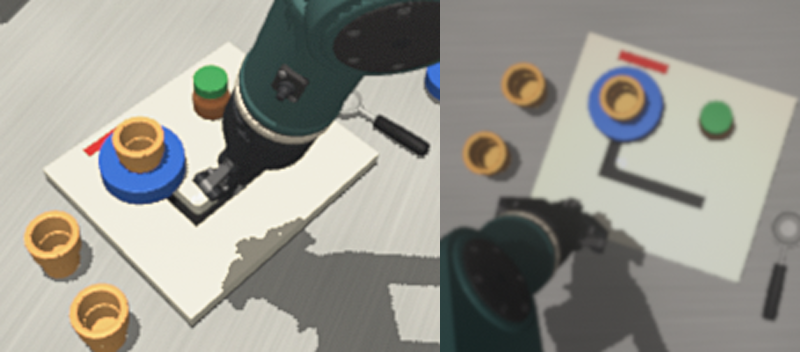

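The carrier is home at tray (47, 66), with the cone upright and centred and everything else standing in place. The robot is clear, so I hand in.

```bash
python3 -c "
from bench import r
print(r.finish_job())"
```

```text
the job is handed in; nothing more can be done
None
```

I pushed the carrier with shut, slightly tilted fingertips along leg 1 to the corner wall, then along leg 2 to the closed end. I then backed off and handed in at about 30 s.

**Last checks:**
- **Position:** the top view puts the carrier at tray (47.5, 65.9) mm and the side view at (46.8, 65.9); the target is (47, 65).
- **Cone:** it looks upright and centred. The top view puts its axis within 1 mm of the carrier's; the side view reads 2–3 mm off.
- **Surroundings:** by eye, the jar, the two spare cones and the spoon look undisturbed. I did not measure them again, and the pot is outside the last picture.
- **Robot:** it was clear of everything, with wrist force near zero.

**What did not go as expected:**
- **First pass missed:** the shut fingertips ended about 24 mm above the reported TCP. They slid just over the disc without moving it, stopping about 2 mm from the cone by calculation. I backed out, tilted the tool and came in lower.
- **Peak forces:** they reached about 11–12 N, once at the corner wall and once at the start of leg 2, just over the 10 N tipping guide. At the start of leg 2 the pads stuck and pressed down with about 7 N. I released and re-touched with small height corrections; about 12 mm later the tool was pulling up on the disc edge with at most about 2.7 N, so I lowered it slightly. The carrier looked flat in the pictures taken during the push.

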